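Stow the pump's travel cap, then draw and hold its plunger

TASK

Get the camp water pump ready for greasing: lift the travel cap off the pump and put it back in its own storage recess, the one of the three that fits it, upright and fully home, and let go of it. Then take the plunger by its knob and draw it straight up, without forcing it sideways in its snug bore, by 60 mm until the ring mark on its rod comes level with the pump's top. Finish while still holding the plunger there, and leave the cup, bowl and canister alone.

Things in the scene. Friction and masses are not known exactly. Their poses are not given: they have to be found in the camera images.
- cap_grip (a point): Grasp point of the loose steel travel cap (150 g): an upside-down cup, 52 mm diameter, 54 mm high, with a round finger knob on top, 26 mm diameter, 34 mm high. The point is on the axis, 77 mm above the rim, 11 mm below the knob's top; z up. At the start the cap stands mouth down on the pump's top, over the plunger's knob with 5 mm of play; it must rise 50 mm to clear it.
- plunger_knob (a point): Centre of the plunger's black round knob, 36 mm diameter, 24 mm high, z up. At the start the plunger is fully in, resting on the bore's bottom, hidden under the cap: the knob's underside is 22 mm and this point 34 mm above the pump's top. Drawn to the mark, this point is 94 mm above the pump's top. A thin dark ring mark is on the rod 82 mm below the knob's underside.
- pump_top (a point): Middle of the flat top of the fixed pump, at the mouth of its upright bore, 110 mm above the table. The pump is a round grey pillar, 72 mm across at the top, on a 110 mm round foot. The bore is 17.2 mm wide (the rod has 0.6 mm of play all round) and 95 mm deep.
- slot_medium_hole0 (a point): Middle of the mouth, 34 mm above the table, of the cap's own recess: the middle-sized of three round ones, 55 mm diameter, 16 mm deep, 2 mm chamfer, in a fixed wooden block 84 x 84 x 26 mm. The three blocks lie in a row, 90 mm apart, in any order, on a black tray plate 8 mm thick. With the cap fully home its grasp point is 61 mm above this one.
- slot_small_hole0 (a point): The same point of the small recess (38 mm diameter, not the cap's).
- slot_large_hole0 (a point): The same point of the large recess (72 mm diameter, too loose, not the cap's).
- cup: Steel cup, 72 mm across the rim, 65 mm high, to be left alone; origin in the middle of its underside.
- bowl: Steel bowl, 110 mm across, 45 mm high, to be left alone; origin in the middle of its underside.
- canister: Grey gas canister, 90 mm diameter, 75 mm high, to be left alone; origin in the middle of its underside.
- cap: The same cap; origin in the middle of its rim (its open underside), z up.
- plunger: The same plunger, a loose part of 250 g: the knob on a 16 mm steel rod, 117 mm long. Origin in the middle of the rod's foot, 129 mm below the knob's centre; z up along the rod. It stays up only while it is held, and may turn about its axis.
- pump: The same fixed pump; origin in the middle of its underside on the table, z up, x towards its short outlet, which reaches 63 mm from the axis at 32 mm height.
Mind the look-alikes: they are no part of the job. What is shaped like the cap but orange is not meant.

How it is judged:
By the outcome, as a careful person would: the job done as asked, in the order asked, and still so for the second after the job is handed in, while the arm keeps its last pose, push and grip.
It also fails if it takes over 54 s, if anything falls off the work surface, if the arm or the gripper's body presses on something with over 40 N, if the wrist force passes 120 N, or if a joint passes its speed limit or range.

ROBOT

A 6-joint arm with a two-finger parallel gripper is mounted at the origin on the work surface. World frame = base frame: x ahead of the robot, y to its left, z up, the work surface at z = 0. Lengths are in mm, angles in degrees, forces in N, time in s.
With the tool pointing down it reaches from about 300 to 850 mm from the base axis. Payload 4.2 kg.
Tool frame: the origin (TCP) lies on the centre line of the jaws, within the pads' length; the fingertips stand 8 mm ahead of it and the grasp point (between the pads) lies 11 mm behind it; z points along the fingers, y is the line along which they close (so a half turn about z gives the same grasp; the last joint's range is limited). The gripper opens to 91 mm and grips with 3 to 60 N. Pads are 32 mm wide; open, the fingers measure 118 mm over their backs; the gripper's body (76 mm by 178 mm) begins 60 mm behind the grasp point.
Start: joints at [70.474, 18.312, 89.639, -0, 72.044, -1.146], TCP at [181.315, 545.681, 221.976] pointing down, gripper open.
Joint ranges: [-177.97, 177.97], [-48.28, 115.42], [12.27, 149.76], [-77.06, 257.06], [2.81, 150.46], [-146.56, 146.56]. Speed limits (degrees/s): [147.25, 147.25, 180, 180, 180, 180].

INTERFACE

Orientations are given as [roll, pitch, yaw] about the fixed x, y, z axes, in that order (R = Rz(yaw) Ry(pitch) Rx(roll)).
In Python, from workcell import telemetry, eyes, ticket gives the robot as it stands. The module is installed in compiled form; this text tells all that it offers.
- The arm moves only by the shell command python3 -m crank 'ROWS' [OPENING] [FORCE]. ROWS is JSON, a list of rows, each an object of numbers: "dx", "dy", "dz": the shift along the world's x, y, z normalised to -1 to 1, where 1 is 80 cm; "yaw": the turn about the world's z normalised to -1 to 1, where 1 is 5 degrees. A call has 1 to 10 rows; each row shifts and turns the commanded pose from where the row before left it; what a row does not reach is not made up. A row lasts 1/8 s, in which the tool goes at most 62.5 mm and 10.7 degrees, less where a joint would pass 70% of its speed; a pose out of reach is approached as far as the arm can. A call with a number of a shift or a turn outside -1 to 1 is refused whole. A call with a gripper value outside its range is refused whole. OPENING is the opening, from 0 (shut) to 1 (fully open), set as the call begins (- or left out, the last holds). The fingers move at their own pace and stop on an object; FORCE is the grip in N (left out, the last holds). Time passes only in rows, so rows that do not move let the fingers close. It gives the time, the measured TCP pose, the force, the opening and the grip force at its end, in the units of the state.
- telemetry.state(): the state, without advancing time (a new reading comes with each control period).
- eyes.grab_frame(name): name is "side" or "top" or "wrist"; returns the picture (384x512x3 uint8, red, green, blue); there is no depth.
- eyes.calibration(name): a dict with "camera_matrix" (3x3 intrinsics, pixels), "world_from_camera" (4x4, takes a point from camera to world coordinates). Camera axes: x right, y down, z forward; pixel columns grow to the right and rows downward; lengths in mm; the calibration is good to about 2 mm. A picture is of the moment at which its call begins: read the wrist's pose just before it. calibration takes no time and is no camera call; for the wrist camera it gives the pose at the moment of the call.
- ticket.job_done(): hands the job in; it is judged then, once.
The state is a dict: "time_s": time; "qpos": joint angles; "qvel": joint speeds; "effort": joint torques, N m; "ee_pos": TCP position; "ee_rot": TCP orientation; "force": force on the tool from outside, world axes, zero at the start; "torque": the same for the moment, N m; "gripper_width": finger opening in mm; "gripper_force": force on a finger pad.
Only numpy, scipy, OpenCV 4.12 (cv2) and the standard library are available. Lean on these libraries where they do the work, as an engineer would, in place of code of your own. Each camera call takes 0.05 s, during which the arm holds its last target. There are 200 camera calls.

## Working session

There is one attempt and no reset: what is moved stays moved. The work goes in short steps, Python scripts to look and compute and a shell command to move; the robot and the scene stay as the last step left them, time stands still between calls to the robot, and variables do not carry over. Pictures are saved under pics/ and viewed, at most 10 in all, crops included, and the job is handed in when it is done.

```bash
mkdir -p pics
cat > h.py <<'E'
from workcell import telemetry, eyes, ticket
import numpy as np, cv2
def save(n,f,crop=None,s=1):
    im=eyes.grab_frame(n)[:,:,::-1]
    cv2.imwrite('pics/raw_'+f,im)
    if crop: x0,y0,x1,y1=crop; im=im[y0:y1,x0:x1]
    cv2.imwrite('pics/'+f,cv2.resize(im,None,fx=s,fy=s,interpolation=cv2.INTER_CUBIC)); 
def at(n,u,v,z,c=None):
    c=c or eyes.calibration(n); K=np.array(c['camera_matrix']);T=np.array(c['world_from_camera'])
    d=T[:3,:3]@np.linalg.solve(K,[u,v,1]); o=T[:3,3]
    return (o+d*(z-o[2])/d[2]).round(1)
def px(n,p):
    c=eyes.calibration(n); K=np.array(c['camera_matrix']);T=np.linalg.inv(np.array(c['world_from_camera']))
    q=K@(T@np.r_[p,1])[:3]; return (q[:2]/q[2]).round(1)
E
python3 - <<'E'
from h import *
a=eyes.grab_frame('top');b=eyes.grab_frame('side')
cv2.imwrite('pics/top.png',cv2.resize(a[:,:,::-1],(800,600)));cv2.imwrite('pics/side.png',cv2.resize(b[:,:,::-1],(800,600)))
for n in('top','side','wrist'):
  c=eyes.calibration(n);print(n,np.array(c['camera_matrix']).round(1).tolist(),np.array(c['world_from_camera']).round(3).tolist())
print(telemetry.state())
E
```

```text
top [[358.2, 0.0, 261.9], [0.0, 358.2, 195.0], [0.0, 0.0, 1.0]] [[0.021, -0.995, 0.093, 511.238], [-1.0, -0.022, -0.006, 16.772], [0.008, -0.093, -0.996, 1019.997], [0.0, 0.0, 0.0, 1.0]]
side [[421.7, 0.0, 259.6], [0.0, 421.7, 190.0], [0.0, 0.0, 1.0]] [[0.715, -0.432, 0.55, 84.028], [-0.699, -0.417, 0.581, -511.065], [-0.021, -0.8, -0.6, 680.666], [0.0, 0.0, 0.0, 1.0]]
wrist [[297.9, 0.0, 254.8], [0.0, 297.9, 190.9], [0.0, 0.0, 1.0]] [[0.316, 0.922, 0.224, 119.483], [0.949, -0.307, -0.075, 566.429], [-0.001, 0.236, -0.972, 382.657], [0.0, 0.0, 0.0, 1.0]]
{'time_s': 0.1, 'qpos': array([ 7.04723967e+01,  1.83464975e+01,  8.96979307e+01,  1.75553903e-04,
        7.20434089e+01, -1.14709997e+00]), 'qvel': array([-0.05255023, -0.07915445, -0.16713614, -0.08853319,  0.05563197,
       -0.00822206]), 'effort': array([-7.92613173e-04, -4.13340425e+01, -2.32510775e+01,  7.28317047e-02,
        4.22794861e-02, -6.40171947e-05]), 'ee_pos': array([181.17980374, 545.26080701, 221.22924739]), 'ee_rot': array([-1.79912184e+02, -1.92532660e-03,  1.61619441e+02]), 'force': array([ 0.4146708 , -0.56577781, -0.16066823]), 'torque': array([-0.00031402,  0.03489203,  0.04236861]), 'gripper_force': 0.0, 'gripper_width': 90.98625178341214}
```

View pics/top.png

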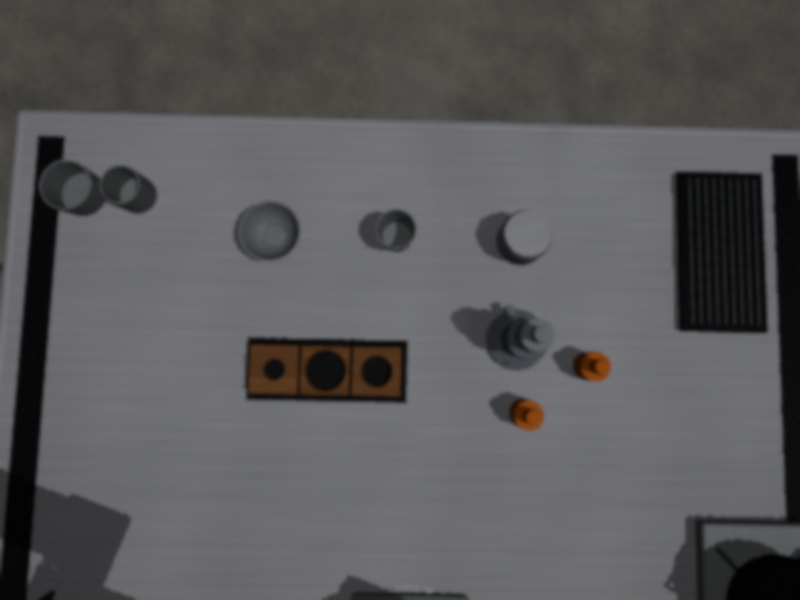

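View pics/side.png

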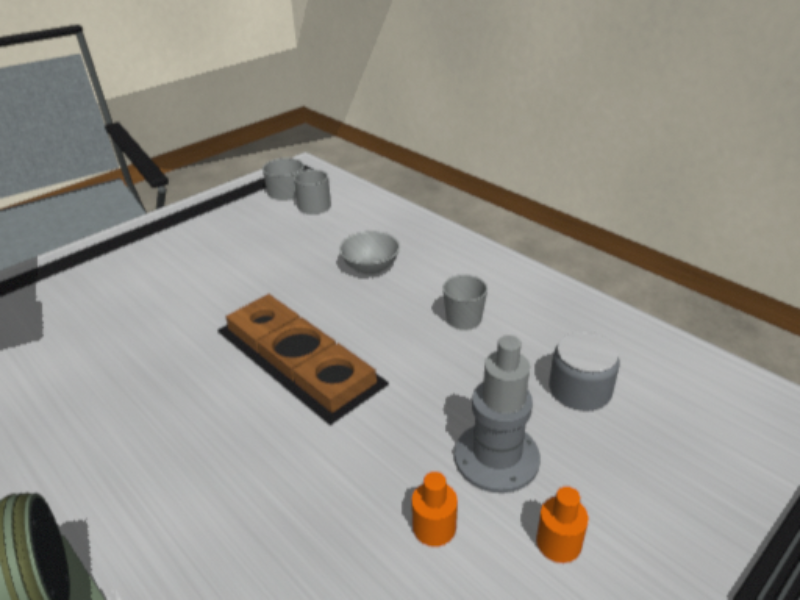

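The top view shows the pump with its cap at about (525,338), with the knob top at (537,333). The recesses are small at (274,369), large at (325,370) and medium at (376,371). The side view agrees: medium is at (335,371) and the knob top at (509,342). The two caps in orange are the decoys.

Run:
```python
from h import *
s=1.5625
print('knob top',at('top',537/s,333/s,198),at('side',509/s,342/s,198))
print('med',at('top',376/s,371/s,34),at('side',335/s,371/s,34))
print('large',at('top',325/s,370/s,34),at('side',297/s,344/s,34))
print('small',at('top',274/s,369/s,34),at('side',262/s,317/s,34))
print('foot',at('side',498/s,458/s,8))
for n,u,v in(('or1',527,413),('or2',596,366)):print(n,at('top',u/s,v/s,88))
print('canister',at('top',526/s,235/s,75))
c=eyes.calibration('wrist');T=np.array(c['world_from_camera']);st=telemetry.state()
from scipy.spatial.transform import Rotation as R
Rt=R.from_euler('xyz',st['ee_rot'],degrees=True).as_matrix()
print('cam in tool',Rt.T@(T[:3,3]-st['ee_pos']),(Rt.T@T[:3,:3]).round(2))
```

```text
knob top [ 550.7 -177.4  198. ] [ 547.9 -186.2  198. ]
med [486.1  65.9  34. ] [483.3  61.7  34. ]
large [485.9 155.1  34. ] [480.8 148.2  34. ]
small [485.8 244.1  34. ] [481.3 240.9  34. ]
foot [ 542.7 -190.     8. ]
or1 [ 424.  -186.9   88. ]
or2 [ 503.4 -301.5   88. ]
canister [ 724.7 -187.5   75. ]
cam in tool [  65.22944241    0.3857417  -161.42652773] [[-0.   -0.97 -0.24]
 [ 1.   -0.    0.  ]
 [-0.   -0.24  0.97]]
```

```bash
python3 -m crank '[{"dx":0.033,"dy":-0.065,"dz":0.02},{"dx":0.033,"dy":-0.065,"dz":0.02},{"dx":0.033,"dy":-0.065,"dz":0.02},{"dx":0.033,"dy":-0.065,"dz":0.02},{"dx":0.033,"dy":-0.065,"dz":0.02},{"dx":0.033,"dy":-0.065},{"dx":0.033,"dy":-0.065},{"dx":0.033,"dy":-0.065},{"dx":0.033,"dy":-0.065},{"dx":0.033,"dy":-0.065}]' 1 && python3 -m crank '[{"dx":0.033,"dy":-0.065},{"dx":0.033,"dy":-0.065},{"dx":0.033,"dy":-0.065},{"dx":0.029,"dy":-0.065},{},{},{}]'
python3 - <<'E'
from h import *
st=telemetry.state();print(st['ee_pos'],st['ee_rot'],st['qpos'],st['force'])
c=eyes.calibration('wrist');import pickle;pickle.dump(c,open('c1.pkl','wb'))
save('wrist','w1.png',None,1.5)
print(px('wrist',[548,-182,198]))
E
```

```text
[181.17980374 545.26080701 221.22924739] [-1.79912184e+02 -1.92532660e-03  1.61619441e+02] [ 7.04723967e+01  1.83464975e+01  8.96979307e+01  1.75553903e-04
  7.20434089e+01 -1.14709997e+00] [ 0.4146708  -0.56577781 -0.16066823]
[-261.   712.6]validation failed for argument at $[0]...
```

View pics/w1.png

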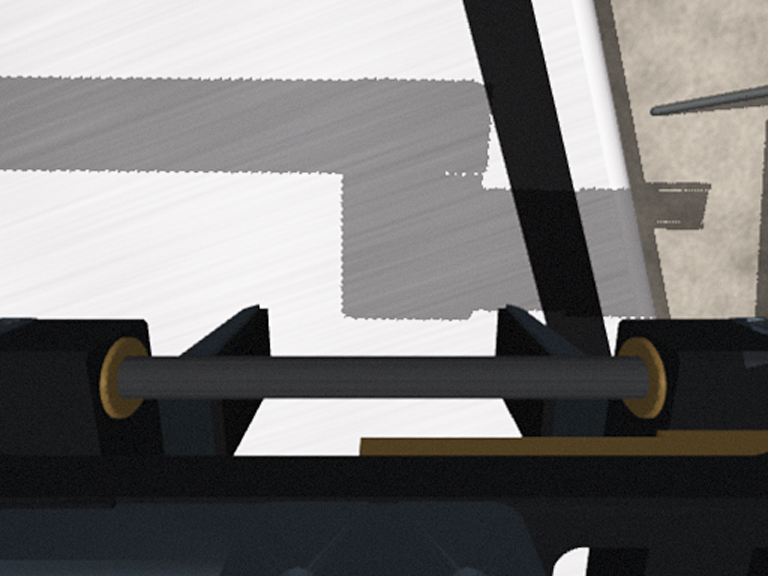

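The move was refused and the arm has not moved, so this picture only shows the start: the fingers, with empty table ahead. Row 0 had no "yaw", so I'll give all four keys in each row.

```bash
python3 -m crank '[{"dx":0.033,"dy":-0.065,"dz":0.02,"yaw":0},{"dx":0.033,"dy":-0.065,"dz":0.02,"yaw":0},{"dx":0.033,"dy":-0.065,"dz":0.02,"yaw":0},{"dx":0.033,"dy":-0.065,"dz":0.02,"yaw":0},{"dx":0.033,"dy":-0.065,"dz":0.02,"yaw":0},{"dx":0.033,"dy":-0.065,"dz":0,"yaw":0},{"dx":0.033,"dy":-0.065,"dz":0,"yaw":0},{"dx":0.033,"dy":-0.065,"dz":0,"yaw":0},{"dx":0.033,"dy":-0.065,"dz":0,"yaw":0},{"dx":0.033,"dy":-0.065,"dz":0,"yaw":0}]' 1
```

```text
time_s: 1.4
ee_pos: [445.7, 23.8, 301.9]
ee_rot: [180.0, 0.0, 161.6]
force: [0.8, 0.5, 0.3]
gripper_width: 91.2
gripper_force: 0.0
```

```bash
python3 -m crank '[{"dx":0.033,"dy":-0.065,"dz":0,"yaw":0},{"dx":0.033,"dy":-0.065,"dz":0,"yaw":0},{"dx":0.033,"dy":-0.065,"dz":0,"yaw":0},{"dx":0.029,"dy":-0.062,"dz":0,"yaw":0},{"dx":0,"dy":0,"dz":0,"yaw":0},{"dx":0,"dy":0,"dz":0,"yaw":0}]'
python3 - <<'E'
from h import *
st=telemetry.state();print(st['ee_pos'],st['ee_rot'],st['qpos'],st['force'])
c=eyes.calibration('wrist');import pickle;pickle.dump(c,open('c1.pkl','wb'))
save('wrist','w2.png',None,1.5)
print(px('wrist',[548,-182,198])*1.5)
E
```

```text
time_s: 2.15
ee_pos: [547.3, -179.6, 301.4]
ee_rot: [180.0, -0.1, 161.6]
force: [0.4, 0.2, 0.2]
gripper_width: 91.1
gripper_force: 0.0
[ 547.26953555 -179.55542046  301.44351929] [ 1.79962377e+02 -9.32285976e-02  1.61596829e+02] [-1.93289173e+01  1.63103340e+01  8.11566933e+01  3.64133088e-02
  8.26267984e+01 -9.09304180e+01] [0.40179148 0.2160838  0.19964756]
[376.95 290.25]
```

View pics/w2.png

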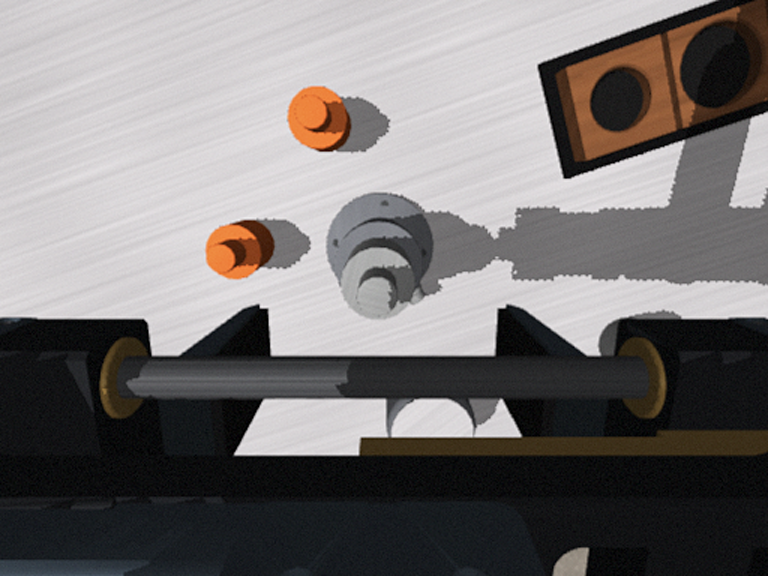

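The wrist view shows the knob top at about (376,296), between the fingers. The medium recess mouth is at about (620,99), the large one at (717,62), and the orange decoys sit to the left.

Run:
```python
from h import *
import pickle
c=pickle.load(open('c1.pkl','rb'))
print(at('wrist',376/1.5,296/1.5,198,c),at('wrist',620/1.5,99/1.5,34,c),at('wrist',717/1.5,62/1.5,34,c), at('wrist',380/1.5,246/1.5,8,c))
cv2.imwrite('pics/c.png',cv2.resize(cv2.imread('pics/raw_w2.png')[120:220,200:300],(600,600),interpolation=cv2.INTER_CUBIC))
```

```text
[ 551.2 -184.2  198. ] [487.8  66.2  34. ] [484.7 153.5  34. ] [ 549.1 -181.6    8. ]
```

View pics/c.png

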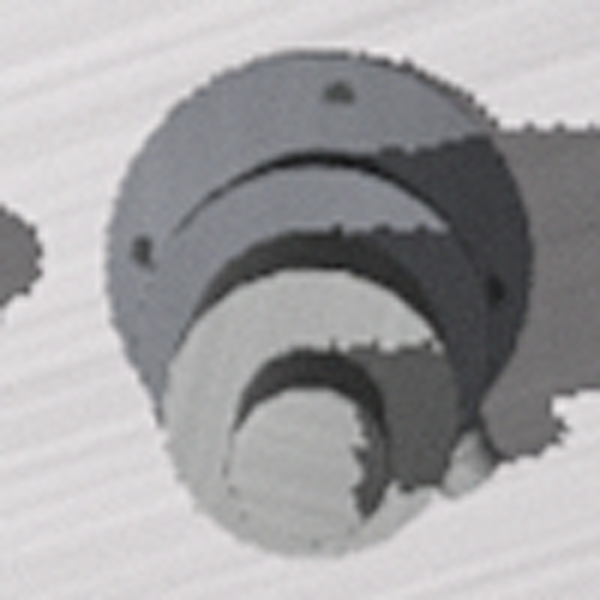

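```bash
python3 - <<'E'
from h import *
import pickle
c=pickle.load(open('c1.pkl','rb'))
print(at('wrist',250.8,196.7,198,c),at('wrist',251.8,188.7,164,c),at('wrist',253.3,163.8,10,c))
E
python3 -m crank '[{"dx":0.004,"dy":-0.005,"dz":-0.02,"yaw":0},{"dx":0,"dy":0,"dz":-0.03,"yaw":0},{"dx":0,"dy":0,"dz":-0.03,"yaw":0},{"dx":0,"dy":0,"dz":-0.03,"yaw":0},{"dx":0,"dy":0,"dz":-0.03,"yaw":0},{"dx":0,"dy":0,"dz":-0.016,"yaw":0},{"dx":0,"dy":0,"dz":0,"yaw":0},{"dx":0,"dy":0,"dz":0,"yaw":0}]'
```

```text
[ 550.6 -183.9  198. ] [ 551.2 -183.4  164. ] [ 548.6 -181.4   10. ]
time_s: 3.2
ee_pos: [551.5, -183.9, 178.0]
ee_rot: [180.0, 0.1, 161.6]
force: [0.7, -0.8, 0.1]
gripper_width: 91.2
gripper_force: 0.0
```

```bash
python3 -m crank '[{"dx":0,"dy":0,"dz":-0.001,"yaw":0},{"dx":0,"dy":0,"dz":0,"yaw":0},{"dx":0,"dy":0,"dz":0,"yaw":0},{"dx":0,"dy":0,"dz":0,"yaw":0},{"dx":0,"dy":0,"dz":0,"yaw":0},{"dx":0,"dy":0,"dz":0,"yaw":0},{"dx":0,"dy":0,"dz":0,"yaw":0},{"dx":0,"dy":0,"dz":0,"yaw":0}]' 0 25
```

```text
time_s: 4.2
ee_pos: [550.9, -183.9, 176.3]
ee_rot: [180.0, -0.0, 161.6]
force: [0.4, -0.2, -0.1]
gripper_width: 25.3
gripper_force: 25.0
```

```bash
python3 -m crank '[{"dx":0,"dy":0,"dz":0.01,"yaw":0},{"dx":0,"dy":0,"dz":0.02,"yaw":0},{"dx":0,"dy":0,"dz":0.035,"yaw":0},{"dx":0,"dy":0,"dz":0.04,"yaw":0},{"dx":0,"dy":0.04,"dz":0,"yaw":0},{"dx":0.005,"dy":0.06,"dz":0,"yaw":0},{"dx":0.005,"dy":0.06,"dz":0,"yaw":0},{"dx":0.005,"dy":0.06,"dz":0,"yaw":0},{"dx":0,"dy":0.06,"dz":0,"yaw":0},{"dx":0,"dy":0,"dz":0,"yaw":0}]'
python3 -m crank '[{"dx":0,"dy":0,"dz":0,"yaw":0},{"dx":0,"dy":0,"dz":0,"yaw":0}]'
python3 - <<'E'
from h import *
import pickle
c=eyes.calibration('wrist');pickle.dump(c,open('c2.pkl','wb'))
save('wrist','w3.png',None,1.5)
save('side','s3.png');save('top','t3.png')
E
```

```text
time_s: 5.45
ee_pos: [563.0, 43.1, 261.5]
ee_rot: [179.9, 0.1, 161.9]
force: [-0.2, -1.3, -1.8]
gripper_width: 25.1
gripper_force: 25.0
time_s: 5.7
ee_pos: [563.0, 39.0, 260.8]
ee_rot: [-180.0, 0.0, 161.5]
force: [-0.2, 0.3, -2.0]
gripper_width: 25.5
gripper_force: 25.0
```

View pics/w3.png

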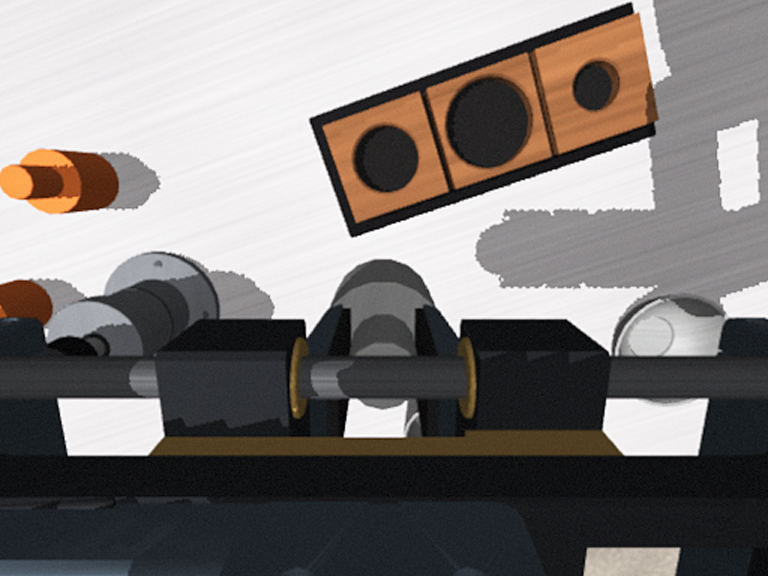

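The medium recess mouth is at (387,158), with the large one at (488,121). The cap hangs straight in the jaws, its lower rim peaking at about (383,259).

Run:
```python
from h import *
import pickle
c=pickle.load(open('c2.pkl','rb')); p=telemetry.state()['ee_pos'];print(p)
print('med',at('wrist',387/1.5,158/1.5,34,c),'large',at('wrist',488.5/1.5,121.5/1.5,34,c))
r=at('wrist',383/1.5,259/1.5,p[2]+11-77,c); a=np.radians(161.5);tx=np.array([np.cos(a),np.sin(a)])
print('rim pt rel along tool x',(r[:2]-p[:2])@tx, (r[:2]-p[:2])@[-tx[1],tx[0]])
# auto: hole centroid
im=cv2.imread('pics/raw_w3.png');print('top raw')
```

```text
[562.94690854  39.10823734 260.46030647]
med [487.6  69.1  34. ] large [486.7 157.2  34. ]
rim pt rel along tool x 24.265907278736883 -0.8352394034343336
top raw
```

```bash
python3 -m crank '[{"dx":-0.048,"dy":0.018,"dz":0,"yaw":0},{"dx":-0.048,"dy":0.017,"dz":0,"yaw":0},{"dx":0,"dy":0,"dz":-0.04,"yaw":0},{"dx":0,"dy":0,"dz":-0.05,"yaw":0},{"dx":0,"dy":0,"dz":-0.05,"yaw":0},{"dx":0,"dy":0,"dz":-0.035,"yaw":0},{"dx":0,"dy":0,"dz":-0.015,"yaw":0},{"dx":0,"dy":0,"dz":0,"yaw":0},{"dx":0,"dy":0,"dz":0,"yaw":0},{"dx":0,"dy":0,"dz":0,"yaw":0}]'
python3 - <<'E'
from h import *
import pickle
print(telemetry.state()['ee_pos'])
c=eyes.calibration('wrist');pickle.dump(c,open('c3.pkl','wb'))
save('wrist','w4.png');save('side','s4.png')
a=cv2.imread('pics/raw_w4.png')[120:300,165:345];u,v=(px('side',[487,67,60])).astype(int);print(u,v)
b=cv2.imread('pics/raw_s4.png')[v-50:v+50,u-50:u+50]
cv2.imwrite('pics/m4.png',np.hstack([cv2.resize(x,(400,400),interpolation=cv2.INTER_CUBIC) for x in(a,b)]))
E
```

```text
time_s: 7.1
ee_pos: [486.9, 68.1, 109.5]
ee_rot: [179.9, 0.1, 161.6]
force: [0.3, 0.5, -2.8]
gripper_width: 25.2
gripper_force: 25.0
[486.94011026  68.14223718 109.50027975]
213 226
```

View pics/m4.png

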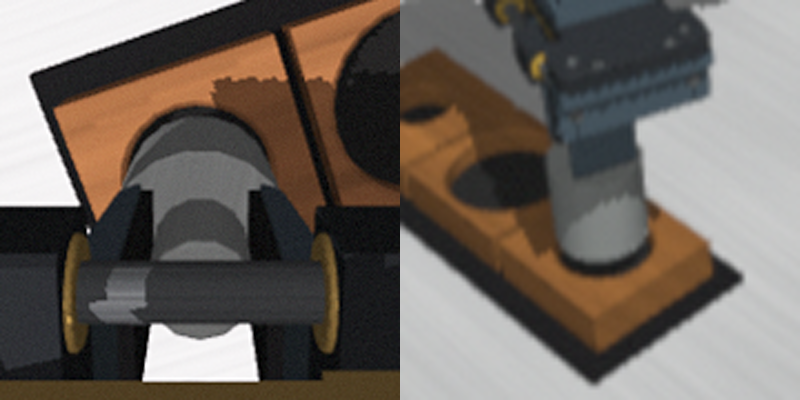

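At 9 mm above the block, the wrist crop shows the rim's edge at (197,114) inside the hole's edge at (195,105). The side crop shows the rim front at (605,268) and the hole front at (605,278). The cap looks nearly concentric, so I'll put numbers on that.

Run:
```python
from h import *
import pickle
c=pickle.load(open('c3.pkl','rb')); zr=109.5+11-77
w=lambda x,y,z:at('wrist',165+x*.45,120+y*.45,z,c)
s=lambda x,y,z:at('side',163+(x-400)/4,176+y/4,z)
print('wrist: rim top',w(197,114,zr),'hole top',w(195,105,34),'rim L/R',w(125,180,zr),w(268,180,zr),'hole L/R',w(122,175,34),w(273,175,34))
print('side: rim front',s(602,268,zr),'hole front',s(604,278,34),'rim L/R',s(556,250,zr),s(649,240,zr),'hole L/R',s(554,258,34),s(654,245,34))
```

```text
wrist: rim top [462.8  75.9  43.5] hole top [461.   75.7  34. ] rim L/R [477.3  44.   43.5] [493.4  92.3  43.5] hole L/R [477.3  41.7  34. ] [495.   94.8  34. ]
side: rim front [464.9  41.1  43.5] hole front [466.4  42.5  34. ] rim L/R [456.2  70.2  43.5] [497.2  39.7  43.5] hole L/R [457.   74.5  34. ] [502.6  42.8  34. ]
```

```bash
python3 -m crank '[{"dx":0.0012,"dy":0.0012,"dz":-0.006,"yaw":0},{"dx":0,"dy":0,"dz":-0.004,"yaw":0},{"dx":0,"dy":0,"dz":-0.003,"yaw":0},{"dx":0,"dy":0,"dz":-0.002,"yaw":0},{"dx":0,"dy":0,"dz":0,"yaw":0},{"dx":0,"dy":0,"dz":0,"yaw":0}]' 0 20
```

```text
time_s: 7.95
ee_pos: [487.1, 69.0, 96.4]
ee_rot: [180.0, 0.0, 161.6]
force: [0.2, 0.5, -2.0]
gripper_width: 25.5
gripper_force: 20.0
```

```bash
python3 -m crank '[{"dx":0,"dy":0,"dz":-0.004,"yaw":0},{"dx":0,"dy":0,"dz":-0.004,"yaw":0},{"dx":0,"dy":0,"dz":-0.004,"yaw":0},{"dx":0,"dy":0,"dz":-0.002,"yaw":0},{"dx":0,"dy":0,"dz":0,"yaw":0},{"dx":0,"dy":0,"dz":0,"yaw":0}]'
```

```text
time_s: 8.7
ee_pos: [487.2, 69.0, 85.2]
ee_rot: [180.0, 0.0, 161.6]
force: [-0.6, -0.5, -1.6]
gripper_width: 25.5
gripper_force: 20.0
```

```bash
python3 -m crank '[{"dx":0,"dy":0,"dz":-0.001,"yaw":0},{"dx":0,"dy":0,"dz":-0.001,"yaw":0},{"dx":0,"dy":0,"dz":-0.001,"yaw":0},{"dx":0,"dy":0,"dz":0,"yaw":0}]'
```

```text
time_s: 9.2
ee_pos: [487.3, 69.0, 84.2]
ee_rot: [180.0, 0.1, 161.6]
force: [-2.9, -0.9, 9.7]
gripper_width: 25.8
gripper_force: 20.0
```

```bash
python3 -m crank '[{"dx":0,"dy":0,"dz":0,"yaw":0},{"dx":0,"dy":0,"dz":0,"yaw":0},{"dx":0,"dy":0,"dz":0,"yaw":0},{"dx":0,"dy":0,"dz":0,"yaw":0},{"dx":0,"dy":0,"dz":0.02,"yaw":0},{"dx":0,"dy":0,"dz":0.05,"yaw":0},{"dx":0,"dy":0,"dz":0.075,"yaw":0},{"dx":0,"dy":0,"dz":0.075,"yaw":0},{"dx":0.02,"dy":-0.06,"dz":0,"yaw":0},{"dx":0.02,"dy":-0.06,"dz":0,"yaw":0}]' 1
python3 -m crank '[{"dx":0.02,"dy":-0.06,"dz":0,"yaw":0},{"dx":0.018,"dy":-0.06,"dz":0,"yaw":0},{"dx":0,"dy":-0.06,"dz":0,"yaw":0},{"dx":0,"dy":-0.014,"dz":0,"yaw":0},{"dx":0,"dy":0,"dz":0,"yaw":0},{"dx":0,"dy":0,"dz":0,"yaw":0}]'
python3 - <<'E'
from h import *
import pickle
print(telemetry.state()['ee_pos'])
c=eyes.calibration('wrist');pickle.dump(c,open('c4.pkl','wb'))
save('wrist','w5.png');save('side','s5.png');save('top','t5.png')
a=cv2.imread('pics/raw_w5.png')[110:250,185:325]
b=cv2.imread('pics/raw_s5.png')[170:300,170:380]
cv2.imwrite('pics/m5.png',np.hstack([cv2.resize(a,(400,400),interpolation=cv2.INTER_CUBIC),cv2.resize(cv2.copyMakeBorder(b,0,0,0,0,0),(400,400))]))
E
```

```text
time_s: 10.45
ee_pos: [519.7, -27.6, 259.9]
ee_rot: [180.0, 0.1, 161.7]
force: [0.8, 0.8, 0.0]
gripper_width: 91.3
gripper_force: 0.0
time_s: 11.2
ee_pos: [549.4, -180.9, 258.8]
ee_rot: [180.0, -0.0, 161.7]
force: [-0.4, -0.1, -0.0]
gripper_width: 91.2
gripper_force: 0.0
[ 549.4384888  -180.88048627  258.79649375]
```

View pics/m5.png

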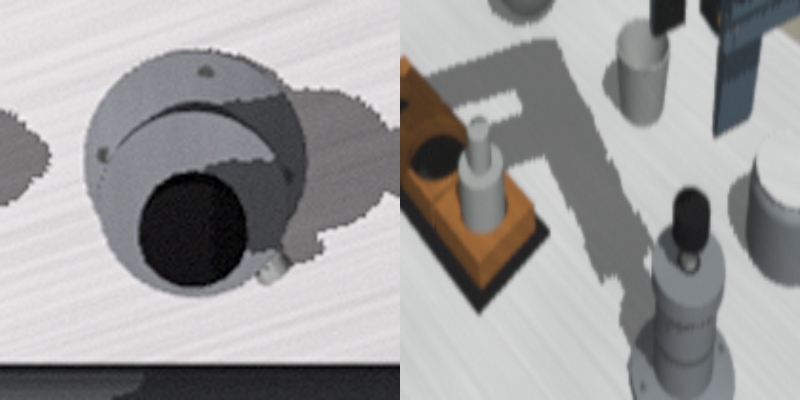

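The cap stands upright in the medium recess. In the wrist crop the black plunger knob is centred at about (193,230) and the pump's top disc at about (195,202).

Run:
```python
from h import *
import pickle
c=pickle.load(open('c4.pkl','rb'))
w=lambda x,y,z:at('wrist',185+x*.35,110+y*.35,z,c)
print('knob',w(193,231,156),w(138,229,150),w(247,229,150),'pump',w(195,202,110),'bottom edge',w(193,287,156),w(195,297,110))
im=cv2.imread('pics/raw_w5.png')[110:230,215:300].max(2)
m=(im<45).astype(np.uint8);n,l,s,ce=cv2.connectedComponentsWithStats(m)
for i in range(1,n):
  if s[i,4]>200:print(s[i]+[215,110,0,0,0],ce[i]+[215,110])
```

```text
knob [ 548.  -181.9  156. ] [ 543.1 -199.2  150. ] [ 554.3 -165.4  150. ] pump [ 548.2 -181.5  110. ] bottom edge [ 565.8 -187.8  156. ] [ 583.4 -193.2  110. ]
[ 234  170   38   40 1189] [252.33305299 189.93692178]
```

```bash
python3 -m crank '[{"dx":-0.0015,"dy":-0.0013,"dz":-0.03,"yaw":0},{"dx":0,"dy":0,"dz":-0.04,"yaw":0},{"dx":0,"dy":0,"dz":-0.04,"yaw":0},{"dx":0,"dy":0,"dz":-0.03,"yaw":0},{"dx":0,"dy":0,"dz":-0.017,"yaw":0},{"dx":0,"dy":0,"dz":0,"yaw":0},{"dx":0,"dy":0,"dz":0,"yaw":0},{"dx":0,"dy":0,"dz":0,"yaw":0}]'
python3 - <<'E'
from h import *
st=telemetry.state();print(st['ee_pos'],st['force'],st['torque'])
E
```

```text
time_s: 12.35
ee_pos: [548.9, -183.4, 134.3]
ee_rot: [180.0, 0.1, 161.6]
force: [-0.8, 0.1, -0.2]
gripper_width: 91.4
gripper_force: 0.0
[ 548.94429643 -183.3770102   134.3112177 ] [-0.84852385  0.08518647 -0.15157629] [ 0.00954788 -0.01313455 -0.0128995 ]
```

```bash
python3 -m crank '[{"dx":-0.001,"dy":0.0017,"dz":-0.001,"yaw":0},{"dx":0,"dy":0,"dz":0,"yaw":0},{"dx":0,"dy":0,"dz":0,"yaw":0},{"dx":0,"dy":0,"dz":0,"yaw":0},{"dx":0,"dy":0,"dz":0,"yaw":0},{"dx":0,"dy":0,"dz":0,"yaw":0},{"dx":0,"dy":0,"dz":0,"yaw":0},{"dx":0,"dy":0,"dz":0,"yaw":0}]' 0 8
python3 - <<'E'
from h import *
st=telemetry.state();print(st['ee_pos'],st['force'],st['torque'])
E
```

```text
time_s: 13.35
ee_pos: [547.4, -181.9, 132.3]
ee_rot: [-180.0, -0.0, 161.6]
force: [0.1, -0.9, 0.4]
gripper_width: 35.9
gripper_force: 8.0
[ 547.44641971 -181.8930895   132.34751394] [ 0.11752629 -0.93044593  0.35163094] [-0.08707742  0.07194302  0.0192756 ]
```

```bash
python3 -m crank '[{"dx":0,"dy":0,"dz":0,"yaw":0},{"dx":0,"dy":0,"dz":0,"yaw":0},{"dx":0,"dy":0,"dz":0,"yaw":0},{"dx":0,"dy":0,"dz":0.003,"yaw":0},{"dx":0,"dy":0,"dz":0.005,"yaw":0},{"dx":0,"dy":0,"dz":0.005,"yaw":0},{"dx":0,"dy":0,"dz":0,"yaw":0},{"dx":0,"dy":0,"dz":0,"yaw":0}]' - 25
python3 - <<'E'
from h import *
for i in range(3):
  st=telemetry.state();print(st['ee_pos'].round(2),st['force'].round(2),st['torque'].round(3),st['gripper_width']); eyes.grab_frame('side')
E
```

```text
time_s: 14.35
ee_pos: [547.5, -181.8, 142.8]
ee_rot: [180.0, 0.0, 161.6]
force: [-0.5, -0.8, -3.5]
gripper_width: 35.5
gripper_force: 25.0
[ 547.46 -181.78  142.83] [-0.47 -0.8  -3.46] [-0.124  0.048  0.016] 35.469437299389284
[ 547.43 -181.78  142.76] [ 0.08 -0.51 -2.1 ] [-0.05   0.032 -0.015] 35.24291642378123
[ 547.42 -181.79  142.73] [ 0.77 -0.83 -2.7 ] [-0.1   -0.002 -0.005] 35.296741845466336
```

```bash
python3 -m crank '[{"dx":0,"dy":0,"dz":0.006,"yaw":0},{"dx":0,"dy":0,"dz":0.01,"yaw":0},{"dx":0,"dy":0,"dz":0.01,"yaw":0},{"dx":0,"dy":0,"dz":0.01,"yaw":0},{"dx":0,"dy":0,"dz":0.01,"yaw":0},{"dx":0,"dy":0,"dz":0.01,"yaw":0},{"dx":0,"dy":0,"dz":0.006,"yaw":0},{"dx":0,"dy":0,"dz":0,"yaw":0},{"dx":0,"dy":0,"dz":0,"yaw":0},{"dx":0,"dy":0,"dz":0,"yaw":0}]'
python3 - <<'E'
from h import *
for i in range(2):
  st=telemetry.state();print(st['ee_pos'].round(2),st['force'].round(2),st['torque'].round(3),st['gripper_width']); im=eyes.grab_frame('side')
u,v=px('side',[548,-182,140]).astype(int);print(u,v)
a=im[v-50:v+50,u-50:u+50,::-1];b=im[150:260,170:280,::-1]
cv2.imwrite('pics/m6.png',np.hstack([cv2.resize(x,(400,400),interpolation=cv2.INTER_CUBIC) for x in(a,b)]))
E
```

```text
time_s: 15.75
ee_pos: [547.3, -181.8, 192.0]
ee_rot: [180.0, -0.0, 161.6]
force: [0.7, 0.2, -3.0]
gripper_width: 35.5
gripper_force: 25.0
[ 547.28 -181.78  191.98] [ 0.69  0.18 -3.  ] [-0.019  0.049 -0.021] 35.45503221222784
[ 547.32 -181.81  192.03] [ 1.48  0.37 -2.93] [-0.004 -0.045 -0.027] 35.50269947489856
321 241
```

View pics/m6.png

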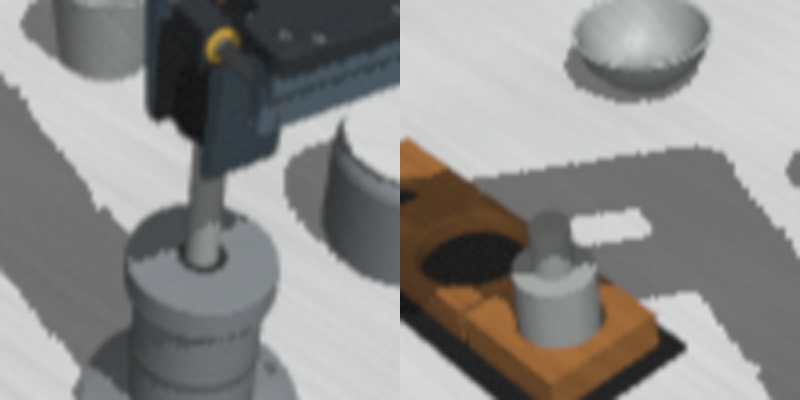

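The plunger is drawn about 60 mm with the ring mark at the bore mouth (205,260), under only about 1 N sideways. The cap is seated in the medium recess.

```bash
python3 -c "
from h import *
print(ticket.job_done())"
```

```text
the job is handed in; nothing more can be done
None
```

I put the cap upright and fully home in the medium recess and let go of it, then drew the plunger straight up 59.7 mm to the ring mark; the arm is still holding it there, and the job is handed in at about 16 s.

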